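Refill the feeder hopper and press its cover flush

ROBOT

A 6-joint arm with a two-finger parallel gripper is mounted at the origin on the work surface. World frame = base frame: x ahead of the robot, y to its left, z up, the work surface at z = 0. Lengths are in m, angles in degrees, forces in N, time in s.
With the tool pointing down it reaches from about 0.325 to 0.925 m from the base axis. Payload 3.1 kg.
Tool frame: the origin (TCP) lies on the front face of the gripper's body, between the roots of the fingers; the fingertips stand 73 mm ahead of it and the grasp point (between the pads) lies 54 mm ahead of it; z points along the fingers, y is the line along which they close (so a half turn about z gives the same grasp; the last joint's range is limited). The gripper opens to 85 mm and grips with 20 to 120 N. Pads are 22 mm wide; open, the fingers measure 114 mm over their backs; the gripper's body (76 mm by 85 mm) begins 54 mm behind the grasp point. The pads swing forward as they close: fully open they stand 13 mm farther back than shut.
Start: joints at [64.217, 12.427, 92.441, -0, 75.132, -6.429], TCP at [0.207, 0.59, 0.304] pointing down, gripper open.
Joint ranges: [-157.48, 157.48], [-44.54, 120.13], [17.64, 146.25], [-64.5, 244.5], [7.68, 150.69], [-147.95, 147.95]. Speed limits (degrees/s): [159.86, 159.86, 180, 180, 180, 180].

INTERFACE

Orientations are given as a 3x3 rotation matrix whose columns are the frame's x, y, z axes.
In Python, from workcell import arm, imaging, look_for, tip_of gives the robot as it stands. The module is installed in compiled form; this text tells all that it offers.
- The arm moves only by the shell command python3 -m creep 'ROWS' [OPENING] [FORCE]. ROWS is a JSON object of lists of equal length, an entry for each row: "offset": the shift along the tool's x, y, z in m, a list of three; "spin": the turn about the tool's z in rad. In form: {"offset": [[x, y, z], ...], "spin": [spin, ...]}. A call has 1 to 20 rows; each row shifts and turns the commanded pose from where the row before left it, along the tool's axes as they then stand; what a row does not reach is not made up. A row lasts 1/8 s, in which the tool goes at most 62.5 mm and 10.7 degrees, less where a joint would pass 70% of its speed; a pose out of reach is approached as far as the arm can. A call with a gripper value outside its range is refused whole. OPENING is the finger opening in m, from 0 to 0.0854, set as the call begins (- or left out, the last holds). The fingers move at their own pace and stop on an object; FORCE is the grip in N (left out, the last holds). Time passes only in rows, so rows that do not move let the fingers close. It gives the time, the measured TCP pose, the force, the opening and the grip force at its end, in the units of the state.
- arm.read_state(): the state, without advancing time (a new reading comes with each control period).
- imaging.camera(name): name is "side" or "top" or "wrist"; returns a dict with "img" (420x560x3 uint8, red, green, blue), "range_z" (420x560 float32, m along the optical axis (not along the pixel's ray), 0 where there is no reading), "fx", "fy", "cx", "cy" (pixels), "origin" and "orientation" of the camera in the world. Camera axes: x right, y up, looking along -z (the intrinsics and any distortion apply to the point x, -y, -z); pixel columns grow to the right and rows downward; lengths in m; the calibration is good to about 2 mm. A picture is of the moment at which its call begins.
- arm.sign_off(): hands the job in; it is judged then, once.
Trained networks look in the newest picture that a camera, given by its name, has taken for a name from the list of things; names that differ only in an ending like _2 or _b are one class to them, and where a whole thing is asked for, a point or a joint stands for the part that bears it (a point fixed in the world has none). Each returns a list of dicts, best first, with "p" (0 to 1); they miss things now and then, are a little off and sometimes report something else, mostly with a low value. They report only what shows in the picture. A call takes as long as a camera call. They do not tell look-alikes from the thing itself.
- look_for(label, camera): "centre" ([x, y, z] in m, in the coordinates of the camera as it stood for that picture, good to about 4 mm: the middle of the surface that is visible of it).
- tip_of(label, camera): "centre" ([x, y, z] in m, in the coordinates of the camera as it stood for that picture, good to about 4 mm: a listed point, or the origin of a listed thing).
The state is a dict: "time": time; "joint_pos": joint angles; "qd": joint speeds; "joint_torque": joint torques, N m; "tcp_pos": TCP position; "ee_rot": TCP orientation; "wrist_force": force on the tool from outside, world axes, zero at the start; "wrist_torque": the same for the moment, N m; "gripper_width": finger opening in m; "grasp_force": force on a finger pad.
Only numpy, scipy, OpenCV 4.12 (cv2) and the standard library are available. Lean on these libraries where they do the work, as an engineer would, in place of code of your own. Each camera call takes 0.05 s, during which the arm holds its last target. There are 200 camera calls.

TASK

Refill the parts feeder: lift the tip-up tray by its bar so that all three blocks slide into the hopper, and lower the tray again. Then lay the cover whose size matches the hopper's mouth loosely in its recess and press it home one long side after the other, the side near the robot first, each firmly but gently until you feel it bottom on its ledge, so that it ends level and flush with the rim all round. Leave the other cover, the can and the wrench where they are.

Things in the scene. Friction and masses are not known exactly. Their poses are not given: they have to be found in the camera images.
- hopper: fixed white hopper box, 140 (its x) x 170 (its y) x 145 mm high, open on top, 8 mm walls; origin under its centre at table height, z up. In its top is a recess for the cover, 124 (x) x 154 (y) mm, 10 mm deep, as deep as the cover is thick; below that it is open, 100 x 154 mm, down to the inner floor at z = 8 mm. The tip-up tray hangs on its +y side
- ledge_near: near ledge, fixed in the hopper; origin at the middle of its top (hopper x = -56 mm, z = 135 mm). The recess's floor is two 12 mm wide ledges along its long sides. Along each lies a black seal bar, 6 x 100 mm, standing 3 to 6.5 mm proud of the ledge, each by its own unknown amount; it takes about 9 N to push a bar down into its ledge, and it stays where it was pushed
- ledge_far: the same, far ledge (hopper x = +56 mm), with its own seal bar
- seat (a point): centre of the hopper's recess at the height of the ledges (z = 135 mm, 10 mm below the rim's top), axes as the hopper's; the cover's origin belongs here (half a turn about z is as good)
- tray (a joint): tip-up tray's angle in rad: 0 level on its post, 1.1 fully tipped towards the hopper; falls back by its weight when let go. Dark bare steel, 100 wide (hopper's x) x 139 mm long, walls 30 mm above the floor on the sides and far end, open at the hopper end; floor 153 mm above the table. 0.4 kg without the blocks
- tray_hinge (a point): middle of the tray's hinge axis, on the hopper's +y rim at height 149 mm; x along the axis; y points from the hinge to the tray's far end (turns with the tray)
- tray_bar (a point): middle of the tray's handle: a round steel bar 12 mm thick, 92 mm long along the hinge's x, carried by two arms at its ends (at x = +-40 mm; 70 mm free between them), 38 mm beyond the tray's far end; 175 mm from the hinge along the tray and 47 mm above it; 13 mm higher than the tray's walls
- cover: loose flat white-painted cover, 120 (its x) x 150 (y) x 10 mm thick, 0.3 kg, with an upright black grip on top at its centre, 12 thick (x) x 60 long (y), reaching 43 mm above the underside; origin at the centre of the underside, z up. Fits the hopper's mouth with 2 mm to spare on each side
- cover_top (a point): centre of the cover's top face, 10 mm above its origin (inside the foot of the grip)
- spare: cover of another machine, to be left alone: same make and grip, but narrower and longer, 80 (x) x 180 (y) x 10 mm; origin as the cover's. The two covers swap places from start to start
- jar: bystander: closed white can, 60 mm diameter, 100 mm high, origin under its centre
- wrench: bystander: steel open-ended wrench 140 mm long lying flat, origin at its middle
- block0: loose T-section brass block, one of three alike, 60 long (its y) x 28 wide (x) x 24 mm high, 90 g; starts in the tray; origin at the centre of its underside
- block1: loose T-section brass block, one of three alike, 60 long (its y) x 28 wide (x) x 24 mm high, 90 g; starts in the tray; origin at the centre of its underside
- block2: loose T-section brass block, one of three alike, 60 long (its y) x 28 wide (x) x 24 mm high, 90 g; starts in the tray; origin at the centre of its underside
Things that resemble listed ones, but are neither listed nor needed, are in the scene too. What is shaped like the block2 but white is not meant. What is shaped like the block1 but green is not meant.

How it is judged:
By the outcome, as a careful person would: the job done as asked, in the order asked, and still so for the second after the job is handed in, with the robot touching nothing.
It also fails if it takes over 67 s, if anything falls off the work surface, if the arm or the gripper's body presses on something with over 40 N, if the wrist force passes 120 N, or if a joint passes its speed limit or range.

## Working session

There is one attempt and no reset: what is moved stays moved. The work goes in short steps, Python scripts to look and compute and a shell command to move; the robot and the scene stay as the last step left them, time stands still between calls to the robot, and variables do not carry over. Pictures are saved under pics/ and viewed, at most 10 in all, crops included, and the job is handed in when it is done.

```bash
mkdir -p pics
cat > h.py <<'E'
import numpy as np, cv2
from workcell import arm, imaging, look_for, tip_of
def cam(n):
    c=imaging.camera(n); c['R']=np.array(c['orientation']).reshape(3,3); c['o']=np.array(c['origin']); return c
def w(c,p): return c['o']+c['R']@np.array(p)
def pix(c,pw):
    p=c['R'].T@(np.array(pw)-c['o']); return np.round([c['cx']+c['fx']*p[0]/-p[2], c['cy']-c['fy']*p[1]/-p[2]]).astype(int)
def cloud(c):
    z=c['range_z']; v,u=np.mgrid[:z.shape[0],:z.shape[1]]
    P=np.stack([(u-c['cx'])/c['fx']*z,-(v-c['cy'])/c['fy']*z,-z],-1)
    P=P@c['R'].T+c['o']; P[z==0]=np.nan; return P
def save(c,name): cv2.imwrite('pics/'+name,c['img'][:,:,::-1])
E
python3 - <<'E'
from h import *
np.set_printoptions(precision=4,suppress=True)
ims=[]
for n in ['top','side']:
    c=cam(n); ims.append(c['img']); print(n,c['o'],c['fx'])
    for l in ['hopper','seat','tray_hinge','tray_bar','cover','spare','jar','wrench','block0','ledge_near','ledge_far']:
        for r in tip_of(l,n)[:4]:
            p=w(c,r['centre']); print(l,round(r['p'],2),p,pix(c,p))
    save(c,n+'0.png')
s=arm.read_state(); print(s)
E
```

```text
top [0.3611 0.0327 1.1693] 433.61344829954487
hopper 0.95 [0.4753 0.0906 0.0062] [243 252]
seat 0.65 [0.5084 0.2036 0.1486] [192 230]
seat 0.61 [0.4762 0.0901 0.1365] [240 246]
tray_hinge 0.87 [0.4838 0.1709 0.1518] [206 241]
tray_hinge 0.4 [ 0.3699 -0.3248 -0.0002] [396 295]
tray_hinge 0.37 [0.4762 0.0896 0.136 ] [240 246]
tray_bar 0.74 [0.5187 0.3474 0.1921] [126 221]
cover 0.6 [ 0.3698 -0.3265  0.0008] [397 295]
spare 0.97 [ 0.6137 -0.2783  0.0021] [378 205]
jar 0.97 [ 0.7006 -0.0475 -0.0007] [295 173]
jar 0.53 [ 0.6129 -0.279  -0.0005] [378 206]
wrench 0.68 [ 0.4101 -0.1396 -0.0046] [327 278]
block0 0.84 [ 0.3696  0.3198 -0.0018] [154 290]
block0 0.82 [0.5006 0.268  0.1503] [165 233]
block0 0.72 [ 0.6448  0.1729 -0.0046] [215 190]
block0 0.66 [ 0.6438  0.3133 -0.0037] [164 189]
ledge_near 0.65 [0.4229 0.0974 0.1325] [236 268]
ledge_near 0.57 [0.5107 0.2079 0.1488] [191 229]
ledge_far 0.53 [0.5274 0.079  0.1319] [246 225]
side [ 0.3815 -0.6337  0.9737] 492.4272947840836
seat 0.9 [0.4756 0.0891 0.1368] [242 192]
tray_hinge 0.79 [0.4941 0.1733 0.1497] [242 161]
tray_bar 0.97 [0.5186
[... 507 characters left out ...]
0.4234 0.0996 0.1354] [218 194]
ledge_near 0.21 [ 0.6111 -0.2815  0.0013] [348 355]
ledge_far 0.72 [0.5347 0.085  0.1359] [268 189]
{'time': 1.2, 'joint_pos': array([64.2173, 12.4274, 92.4413,  0.    , 75.1321, -6.4289]), 'qd': array([-0.008 , -0.0327, -0.0332,  0.104 , -0.0474, -0.053 ]), 'joint_torque': array([ -0.001 , -39.6895, -30.4252,  -0.0003,   0.0011,   0.    ]), 'tcp_pos': array([0.2071, 0.5897, 0.3039]), 'ee_rot': array([[-0.9435,  0.3314, -0.    ],
       [ 0.3314,  0.9435, -0.    ],
       [ 0.    , -0.    , -1.    ]]), 'wrist_force': array([ 0.3186, -0.2445, -0.0667]), 'wrist_torque': array([-0.0051, -0.0242,  0.0041]), 'grasp_force': 0.0, 'gripper_width': 0.08547499969343463}
```

View pics/top0.png

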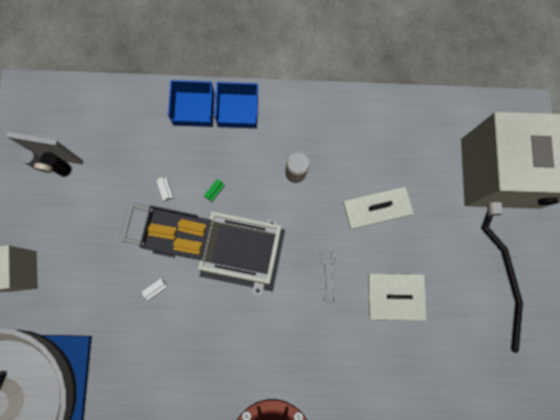

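View pics/side0.png

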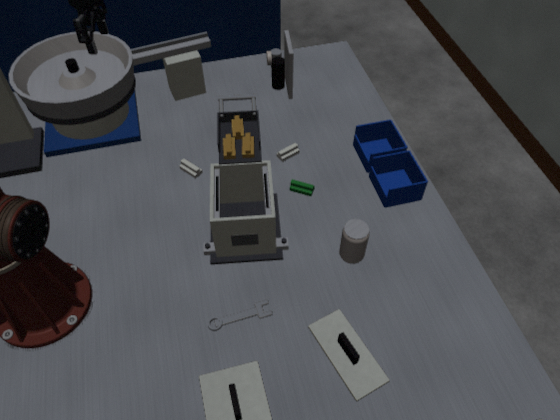

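Top view: the hopper is at (240,248) and the tray is to its left, with its bar at (126,221). Three brass blocks lie in the tray at (160,231), (192,227) and (187,246). The white pieces at (164,188) and (153,289) and the green one at (214,190) are look-alikes on the table.

There are two candidate covers: (397,296), nearly square, and (378,207), narrow and long. The first fits the 120x150 description.

Hopper yaw is about -9.5°. I'll move above the bar first.

```bash
python3 -m creep '{"offset":[[0,0,-0.05],[0,0,-0.05],[-0.035,-0.019,0],[-0.035,-0.019,0],[-0.035,-0.019,0],[-0.035,-0.019,0],[-0.035,-0.019,0],[-0.035,-0.019,0],[-0.035,-0.019,0],[-0.035,-0.019,0],[-0.035,-0.019,0],[-0.033,-0.018,0],[0,0,0.025],[0,0,0]],"spin":[-0.086,-0.086,0,0,0,0,0,0,0,0,0,0,0,0]}' 0.06 25
python3 - <<'E'
from h import *
np.set_printoptions(precision=4,suppress=True)
c=cam('wrist'); print(c['o'])
for l in ['tray_bar','tray_hinge','seat','block0']:
    for r in tip_of(l,'wrist')[:3]: p=w(c,r['centre']); print(l,round(r['p'],2),p,pix(c,p))
P=cloud(c); m=(P[...,2]>.188)&(P[...,2]<.212)&(P[...,1]>.3)
q=P[m]; print(len(q),q.mean(0)); 
x,y=q[:,0],q[:,1]; print(np.polyfit(x,y,1),x.min(),x.max(), np.percentile(q[:,2],95))
t=cam('top'); save(c,'w1.png')
a=cv2.resize(t['img'][250:340,340:460],None,fx=3,fy=3); b=cv2.resize(t['img'][175:240,330:430],None,fx=3,fy=3)
S=np.zeros((465,360,3),np.uint8); S[:270,:360]=a; S[270:465,:300]=b; cv2.imwrite('pics/crop.png',np.hstack([S[:420],c['img'][:,80:520]])[:,:,::-1])
E
```

```text
time: 2.95
tcp_pos: [0.5185, 0.3449, 0.3761]
ee_rot: [[-0.986, 0.166, -0.005], [0.166, 0.986, -0.002], [0.005, -0.003, -1.0]]
wrist_force: [0.2, 0.1, -0.5]
gripper_width: 0.0602
grasp_force: 0.0
[0.4439 0.3584 0.4462]
tray_bar 0.77 [0.5177 0.3435 0.1939] [274 205]
tray_hinge 0.85 [0.4913 0.1714 0.149 ] [ 72 193]
tray_hinge 0.67 [ 0.4751  0.0949 -0.0004] [ 75 160]
block0 0.96 [0.5032 0.2739 0.1542] [190 188]
block0 0.84 [0.5132 0.2022 0.153 ] [112 212]
block0 0.84 [0.643  0.1783 0.0002] [172 269]
2547 [0.514  0.3423 0.1986]
[-0.1582  0.4236] 0.4709364910007384 0.5641558590719349 0.2021100992593934
```

View pics/crop.png

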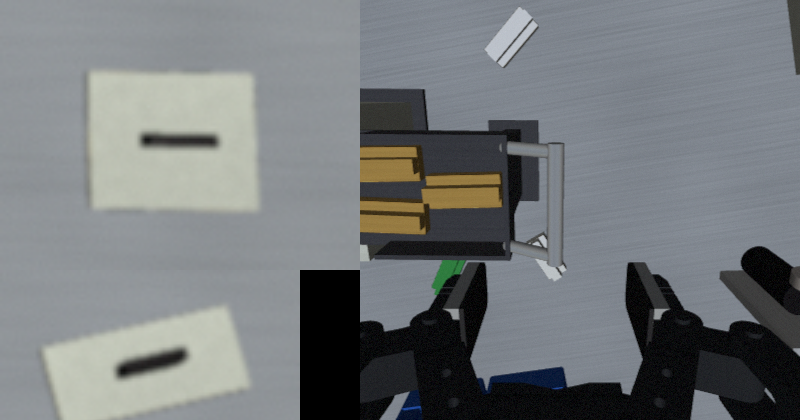

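The crop confirms it: the upper cover has a 165x135 px aspect (150x120), so it is the wanted one, and the lower one is the narrow spare. The bar lies under the gripper, so I'll descend and grip it.

```bash
python3 -m creep '{"offset":[[0,0,0.03],[0,0,0.03],[0,0,0.03],[0,0,0.025],[0,0,0.013],[0,0,0]],"spin":[0,0,0,0,0,0]}' 
python3 -m creep '{"offset":[[0,0,0],[0,0,0],[0,0,0],[0,0,0],[0,0,0],[0,0,0]],"spin":[0,0,0,0,0,0]}' 0 30
python3 - <<'E'
import numpy as np
# path: increments in tool y / z for tray angle rows
t=np.linspace(0,1.06,19); a0=np.arctan2(.047,.175); r=np.hypot(.047,.175)
y=r*np.cos(a0+t); z=r*np.sin(a0+t)
for i in range(18): print([0,round(y[i+1]-y[i],4),round(-(z[i+1]-z[i]),4)],end=',')
E
```

```text
time: 4.0
tcp_pos: [0.5187, 0.3459, 0.2503]
ee_rot: [[-0.986, 0.165, -0.001], [0.165, 0.986, -0.001], [0.001, -0.001, -1.0]]
wrist_force: [1.4, 0.9, 1.0]
gripper_width: 0.06
grasp_force: 0.0
time: 4.75
tcp_pos: [0.5194, 0.3437, 0.2524]
ee_rot: [[-0.986, 0.165, -0.0], [0.165, 0.986, -0.005], [-0.001, -0.005, -1.0]]
wrist_force: [-1.3, -7.3, 5.2]
gripper_width: 0.0109
grasp_force: 29.4
[0, np.float64(-0.0031), np.float64(-0.0102)],[0, np.float64(-0.0037), np.float64(-0.01)],[0, np.float64(-0.0042), np.float64(-0.0098)],[0, np.float64(-0.0048), np.float64(-0.0095)],[0, np.float64(-0.0054), np.float64(-0.0092)],[0, np.float64(-0.0059), np.float64(-0.0089)],[0, np.float64(-0.0064), np.float64(-0.0085)],[0, np.float64(-0.0069), np.float64(-0.0081)],[0, np.float64(-0.0074), np.float64(-0.0077)],[0, np.float64(-0.0078), np.float64(-0.0073)],[0, np.float64(-0.0082), np.float64(-0.0068)],[0, np.float64(-0.0086), np.float64(-0.0063)],[0, np.float64(-0.009), np.float64(-0.0058)],[0, np.float64(-0.0093), np.float64(-0.0052)],[0, np.float64(-0.0096), np.float64(-0.0047)],[0, np.float64(-0.0098), np.float64(-0.0041)],[0, np.float64(-0.0101), np.float64(-0.0035)],[0, np.float64(-0.0103), np.float64(-0.0029)],
```

```bash
python3 -m creep '{"offset":[[0,-0.005,-0.010],[0,-0.0037,-0.010],[0,-0.0042,-0.0098],[0,-0.0048,-0.0095],[0,-0.0054,-0.0092],[0,-0.0059,-0.0089],[0,-0.0064,-0.0085],[0,-0.0069,-0.0081],[0,-0.0074,-0.0077]],"spin":[0,0,0,0,0,0,0,0,0]}'
```

```text
time: 5.88
tcp_pos: [0.5113, 0.2981, 0.3349]
ee_rot: [[-0.986, 0.165, 0.003], [0.165, 0.986, 0.005], [-0.002, 0.005, -1.0]]
wrist_force: [3.6, 6.1, 1.5]
gripper_width: 0.011
grasp_force: 29.3
```

```bash
python3 -m creep '{"offset":[[0,-0.0074,-0.0073],[0,-0.0078,-0.0068],[0,-0.0084,-0.0063],[0,-0.009,-0.0058],[0,-0.0093,-0.0052],[0,-0.0096,-0.0047],[0,-0.0098,-0.0041],[0,-0.010,-0.0035],[0,-0.0103,-0.0029],[0,0,0],[0,0,0],[0,0,0],[0,0,0],[0,0,0]],"spin":[0,0,0,0,0,0,0,0,0,0,0,0,0,0]}'
python3 - <<'E'
from h import *
np.set_printoptions(precision=4,suppress=True)
ims=[]
for n in ['top','side']:
    c=cam(n)
    for l in ['block0','tray_bar']:
        for r in look_for(l,n)[:6]: p=w(c,r['centre']); print(n,l,round(r['p'],2),p,pix(c,p))
    u,v=pix(c,[.49,.14,.14]); ims.append(cv2.resize(c['img'][max(v-75,0):max(v-75,0)+150,u-65:u+65],None,fx=3,fy=3))
cv2.imwrite('pics/tip.png',np.hstack(ims)[:,:,::-1])
E
```

```text
time: 7.62
tcp_pos: [0.4972, 0.2178, 0.3836]
ee_rot: [[-0.986, 0.164, 0.003], [0.164, 0.986, 0.005], [-0.002, 0.005, -1.0]]
wrist_force: [-0.9, 4.5, 7.6]
gripper_width: 0.0107
grasp_force: 31.2
top block0 0.76 [0.6384 0.1751 0.0104] [214 191]
top block0 0.65 [0.4722 0.1199 0.0366] [231 251]
top block0 0.54 [0.4778 0.0648 0.0276] [252 250]
top block0 0.49 [0.4489 0.0787 0.0357] [246 261]
top tray_bar 0.83 [0.4972 0.1915 0.1895] [195 233]
top tray_bar 0.3 [0.5252 0.076  0.1307] [247 226]
side block0 0.77 [0.6401 0.1691 0.0182] [301 187]
side block0 0.59 [0.4799 0.1177 0.0448] [244 208]
side block0 0.55 [0.3737 0.3154 0.0172] [190 167]
side block0 0.49 [0.6419 0.3096 0.0164] [288 151]
```

View pics/tip.png

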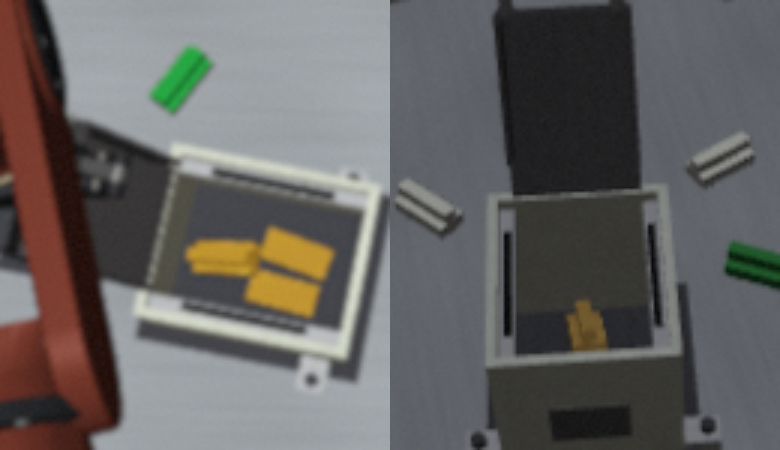

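All three brass blocks lie on the hopper floor, and the tray is tipped and empty. I'll lower it along the same arc.

```bash
python3 -m creep '{"offset":[[0,0.0103,0.0029],[0,0.010,0.0035],[0,0.0098,0.0041],[0,0.0096,0.0047],[0,0.0093,0.0052],[0,0.009,0.0058],[0,0.0084,0.0063],[0,0.0078,0.0068],[0,0.0074,0.0073],[0,0.0074,0.0077],[0,0.0069,0.0081],[0,0.0064,0.0085],[0,0.0059,0.0089],[0,0.0054,0.0092],[0,0.0048,0.0095],[0,0.0042,0.0098],[0,0.0037,0.010],[0,0.003,0.010],[0,0,0],[0,0,0]],"spin":[0,0,0,0,0,0,0,0,0,0,0,0,0,0,0,0,0,0,0,0]}'
```

```text
time: 10.42
tcp_pos: [0.5193, 0.3434, 0.2502]
ee_rot: [[-0.986, 0.165, 0.001], [0.165, 0.986, -0.001], [-0.001, -0.001, -1.0]]
wrist_force: [4.8, 1.6, -0.3]
gripper_width: 0.0107
grasp_force: 34.5
```

```bash
python3 -m creep '{"offset":[[0,0,0],[0,0,0],[0,0,0],[0,0,-0.02],[0,0,-0.04],[0,0,-0.04],[0,0,-0.02],[0,0,0],[0,0,0],[0,0,0],[0,0,0],[0,0,0],[0,0,0],[0,0,0]],"spin":[0,0,0,0,0,0,0.15,0.18,0.18,0.18,0.18,0.18,0.18,0.175]}' 0.06 30
python3 -m creep '{"offset":[[-0.03,-0.007,0],[-0.046,-0.010,0],[-0.046,-0.010,0],[-0.046,-0.010,0],[-0.046,-0.010,0],[-0.046,-0.010,0],[-0.046,-0.010,0],[-0.046,-0.010,0],[-0.046,-0.010,0],[-0.046,-0.010,0],[-0.046,-0.010,0],[-0.046,-0.010,0],[-0.046,-0.010,0],[-0.046,-0.010,0],[-0.03,-0.01,0.04],[-0.012,-0.004,0.04],[0,0,0.02],[0,0,0]],"spin":[0,0,0,0,0,0,0,0,0,0,0,0,0,0,0,0,0,0]}'
python3 - <<'E'
from h import *
np.set_printoptions(precision=4,suppress=True)
c=cam('wrist'); save(c,'w2.png')
for l in ['cover','cover_top']:
    for r in tip_of(l,'wrist')[:3]: p=w(c,r['centre']); print(l,round(r['p'],2),p,pix(c,p))
P=cloud(c)
m=(P[...,2]>.03)&(P[...,2]<.05)&(np.hypot(P[...,0]-.368,P[...,1]+.326)<.06)&(c['img'].max(-1)<90)
q=P[m][:,:2].astype(np.float32); print('grip',len(q),cv2.minAreaRect(q),P[m][:,2].max())
m=(P[...,2]>.006)&(P[...,2]<.016)&(np.hypot(P[...,0]-.368,P[...,1]+.326)<.13)
q=P[m][:,:2].astype(np.float32); print('plate',len(q),cv2.minAreaRect(q),q.min(0),q.max(0))
t=cam('top'); P=cloud(t); 
for l in ['tray_bar','hopper','seat']:
    for r in tip_of(l,'top')[:2]: print(l,r['p'],w(t,r['centre']))
E
```

```text
time: 12.18
tcp_pos: [0.5189, 0.3438, 0.3729]
ee_rot: [[0.006, 1.0, 0.002], [1.0, -0.006, 0.0], [0.0, 0.002, -1.0]]
wrist_force: [-1.0, 0.2, 0.7]
gripper_width: 0.0601
grasp_force: 0.0
time: 14.42
tcp_pos: [0.367, -0.3256, 0.2702]
ee_rot: [[0.0, 1.0, -0.002], [1.0, -0.0, 0.002], [0.002, -0.002, -1.0]]
wrist_force: [0.0, 0.1, 0.9]
gripper_width: 0.0603
grasp_force: 0.0
cover 0.91 [ 0.3675 -0.3172 -0.003 ] [277 170]
cover_top 0.66 [ 0.367  -0.3234  0.0103] [277 180]
grip 937 ((0.3675326406955719, -0.323381245136261), (0.01135795284062624, 0.05991807207465172), 0.36046749353408813) 0.04487230549976601
plate 18552 ((0.3678499758243561, -0.3235580027103424), (0.12022993713617325, 0.1496417075395584), 0.44803938269615173) [ 0.3072 -0.3988] [ 0.4284 -0.2489]
tray_bar 0.63 [0.5216 0.3437 0.1987]
tray_bar 0.52 [0.4838 0.1757 0.1475]
hopper 0.69 [0.4717 0.0921 0.0063]
seat 0.84 [0.4765 0.0852 0.1344]
```

View pics/w2.png

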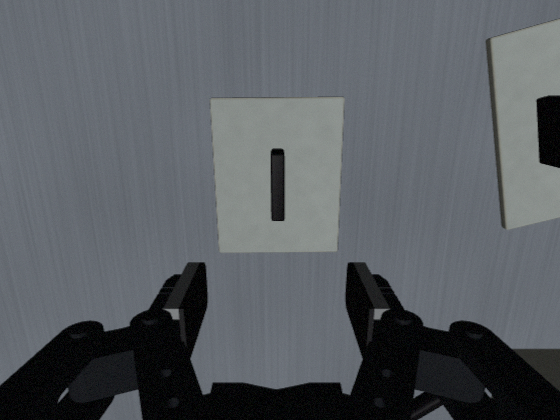

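The wrist view shows the 120x150 cover centred at (277,175) with its upright grip between the fingers. The spare is off at the right edge. I'll descend and grip.

```bash
python3 -m creep '{"offset":[[0.002,0.0007,0.035],[0,0,0.04],[0,0,0.04],[0,0,0.035],[0,0,0.02],[0,0,0.013],[0,0,0]],"spin":[-0.007,0,0,0,0,0,0]}' 0.06 60
python3 -m creep '{"offset":[[0,0,0],[0,0,0],[0,0,0],[0,0,0],[0,0,0],[0,0,0]],"spin":[0,0,0,0,0,0]}' 0 60
python3 -m creep '{"offset":[[0,0,-0.03],[0,0,-0.05],[0,0,-0.05],[0,0,-0.05],[0,0,-0.03],[0,0,0]],"spin":[0,0,0,0,0,0]}'
python3 - <<'E'
from h import *
np.set_printoptions(precision=4,suppress=True)
for n in ['side','top']:
    c=cam(n)
    for l in ['seat','ledge_near','ledge_far']:
        for r in tip_of(l,n)[:1]: print(n,l,round(r['p'],2),w(c,r['centre']))
    P=cloud(c); h=c['img']
    m=(P[...,2]>.139)&(P[...,2]<.151)&(np.abs(P[...,0]-.476)<.11)&(P[...,1]>-.02)&(P[...,1]<.2)&(h.min(-1)>(110 if n=='top' else 60))
    q=P[m][:,:2].astype(np.float32); print(n,len(q),cv2.minAreaRect(q))
E
```

```text
time: 15.65
tcp_pos: [0.3684, -0.3239, 0.0875]
ee_rot: [[-0.007, 1.0, -0.001], [1.0, 0.007, 0.001], [0.001, -0.001, -1.0]]
wrist_force: [0.6, 0.5, -0.4]
gripper_width: 0.0601
grasp_force: 0.0
time: 16.4
tcp_pos: [0.3691, -0.3248, 0.089]
ee_rot: [[-0.007, 1.0, 0.001], [1.0, 0.007, -0.001], [-0.001, 0.001, -1.0]]
wrist_force: [-0.9, 0.4, 6.4]
gripper_width: 0.0107
grasp_force: 61.5
time: 17.15
tcp_pos: [0.3694, -0.325, 0.3002]
ee_rot: [[-0.007, 1.0, 0.004], [1.0, 0.007, -0.004], [-0.004, 0.004, -1.0]]
wrist_force: [-0.1, -0.8, -1.9]
gripper_width: 0.0108
grasp_force: 60.3
side seat 0.92 [0.4746 0.0903 0.1353]
side ledge_far 0.47 [0.5323 0.0858 0.1348]
side 637 ((0.475335031747818, 0.09112687408924103), (0.17400683462619781, 0.14010600745677948), 80.1253890991211)
top seat 0.88 [0.4783 0.0889 0.1365]
top ledge_near 0.45 [0.4195 0.0964 0.1339]
top ledge_far 0.71 [0.5261 0.0799 0.133 ]
top 737 ((0.47352150082588196, 0.09891845285892487), (0.1837949901819229, 0.1403716802597046), 79.79492950439453)
```

```bash
python3 -m creep '{"offset":[[0,0,-0.01],[0,0,-0.01],[0.02,0.004,-0.01],[0.035,0.006,-0.01],[0.035,0.006,-0.01],[0.04,0.007,-0.01],[0.04,0.007,0],[0.035,0.006,0],[0.035,0.006,0],[0.02,0.004,0],[0,0,0],[0,0,0]],"spin":[0.089,0.089,0,0,0,0,0,0,0,0,0,0]}'
python3 - <<'E'
from h import *
np.set_printoptions(precision=4,suppress=True)
c=cam('wrist'); save(c,'w3.png'); print(c['o'],c['fx'])
for r in tip_of('seat','wrist')[:2]: print(r['p'],w(c,r['centre']))
P=cloud(c); np.save('P3.npy',P)
m=(P[...,2]>.140)&(P[...,2]<.150)&(P[...,1]>-.02)&(P[...,1]<.2)&(np.abs(P[...,0]-.476)<.11)
q=P[m]; print(len(q),q.min(0),q.max(0))
# hopper frame bins
def fr(q,th,cx=.475,cy=.09):
    d=q[:,:2]-[cx,cy]; a=np.radians(th); return np.c_[d@[np.cos(a),np.sin(a)],d@[-np.sin(a),np.cos(a)]]
for th in [-9.4,-9.8,-10.2]:
    f=fr(q,th)
    for s in (-1,1):
        e=[]
        for y0 in np.arange(-.06,.06,.01):
            k=(s*f[:,0]>0.04)&(abs(f[:,1]-y0)<.005)
            if k.sum()>10: v=f[k,0]; e.append([y0,np.percentile(s*v,2),np.percentile(s*v,98)])
        e=np.array(e)
        if len(e)>3: print(th,s,len(e),'inner',e[:,1].mean(),'outer',e[:,2].mean(),'slope',np.degrees(s*np.polyfit(e[:,0],e[:,1:],1)[0]))
    k=(abs(f[:,0])<.045)&(f[:,1]<-.05); v=f[k,1]; print('  -y wall',k.sum(),np.percentile(v,[2,98]))
    k=(abs(f[:,0])<.045)&(f[:,1]>.06); v=f[k,1]; print('  +y wall',k.sum(),np.percentile(v,[2,98]) if k.sum() else '')
E
```

```text
time: 19.05
tcp_pos: [0.4579, -0.0761, 0.3574]
ee_rot: [[0.17, 0.985, -0.001], [0.985, -0.17, -0.0], [-0.001, -0.001, -1.0]]
wrist_force: [-0.6, -0.4, -1.4]
gripper_width: 0.0108
grasp_force: 60.1
[ 0.4711 -0.0003  0.4271] 357.05966252196157
4141 [ 0.3898 -0.0044  0.14  ] [0.5382 0.0769 0.1473]
-9.4 -1 4 inner 0.05739376909948837 outer 0.07163397860505884 slope [16.48    0.7044]
-9.4 1 4 inner 0.06000376048860402 outer 0.0679367391143838 slope [0.3006 0.3613]
  -y wall 1416 [-0.0842 -0.0762]
  +y wall 0 
-9.8 -1 4 inner 0.05708032599583022 outer 0.07130292139199221 slope [16.1648  0.221 ]
-9.8 1 4 inner 0.060326933152436854 outer 0.06825202541210662 slope [-0.0146  0.104 ]
  -y wall 1409 [-0.0841 -0.0763]
  +y wall 0 
-10.2 -1 4 inner 0.05680075520891889 outer 0.0710161758870934 slope [15.9682 -0.0886]
-10.2 1 4 inner 0.06064687693399306 outer 0.06858838270537759 slope [-0.3373 -0.3151]
  -y wall 1409 [-0.0841 -0.0762]
  +y wall 0
```

View pics/w3.png

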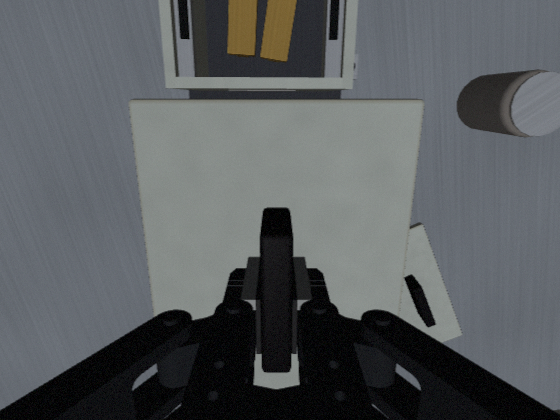

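The wrist view shows the held cover below its far edge (row 100). The hopper's -y rim is at row 83, and both side rims are at columns 168 and 350. Next I'll measure the held cover's pose in the same cloud.

Run:
```python
import numpy as np
P=np.load('P3.npy'); th=np.radians(-9.9); T=np.array([.4579,-.0761])
m=(P[...,2]>.262)&(P[...,2]<.292); q=P[m]; d=q[:,:2]-T
f=np.c_[d@[np.cos(th),np.sin(th)],d@[-np.sin(th),np.cos(th)]]
print(len(q))
e=[]
for y0 in np.arange(-.0,.07,.01):
    k=abs(f[:,1]-y0)<.005; v=f[k,0]; e.append([y0,np.percentile(v,.5),np.percentile(v,99.5)])
e=np.array(e); print(e.round(4)); print(np.degrees(np.polyfit(e[:,0],e[:,1:],1)[0]))
g=[]
for x0 in np.arange(-.05,.051,.01):
    k=abs(f[:,0]-x0)<.005; g.append([x0,np.percentile(f[k,1],99.7)])
g=np.array(g); print(g[:,1].round(4),np.degrees(np.polyfit(g[:,0],g[:,1],1)[0]))
k=(f[:,1]>.02)&(abs(f[:,0])<.055); A=np.c_[f[k],np.ones(k.sum())]; print(np.linalg.lstsq(A,q[k,2],rcond=None)[0])
```

```text
52386
[[-0.     -0.0588  0.059 ]
 [ 0.01   -0.0589  0.059 ]
 [ 0.02   -0.0588  0.0588]
 [ 0.03   -0.0587  0.0587]
 [ 0.04   -0.0588  0.0588]
 [ 0.05   -0.0589  0.0586]
 [ 0.06   -0.0587  0.0587]
 [ 0.07   -0.0589  0.0586]]
[ 0.01553359 -0.30145974]
[0.0756 0.0756 0.0757 0.0757 0.0757 0.0757 0.0757 0.0758 0.0758 0.0758
 0.0758] 0.11353562518109635
[-0.00206659 -0.00632986  0.27855813]
```

```bash
python3 -m creep '{"offset":[[0.02,-0.0019,0],[0.03,-0.002,0],[0.03,-0.002,0],[0.03,-0.002,0],[0.03,-0.002,0],[0.0263,-0.003,0.02],[0,0,0.04],[0,0,0.03],[0,0,0.013],[0,0,0],[0,0,0]],"spin":[0,0,0,0,0,0,0,0,0,0,0]}'
cat > m.py <<'E'
from h import *
np.set_printoptions(precision=4,suppress=True)
s=arm.read_state(); T=s['tcp_pos'][:2]; print(s['tcp_pos'],s['wrist_force']); c=cam('wrist'); P=cloud(c); save(c,'w4.png'); th=np.radians(-9.9)
def fr(m):
    d=P[m][:,:2]-T; return np.c_[d@[np.cos(th),np.sin(th)],d@[-np.sin(th),np.cos(th)]]
zc=s['tcp_pos'][2]-.079
f=fr(abs(P[...,2]-zc)<.006); r=fr((abs(P[...,2]-.145)<.005))
for n,f in(('cover',f),('rim',r)):
  e=[]
  for y0 in np.arange(-.0,.07,.01):
    v=f[(abs(f[:,1]-y0)<.005)&(abs(f[:,0])<.08),0]
    if n=='rim': a,b=v[v<-.04],v[v>.04]; e.append([y0,*(np.percentile(a,[1,99]) if len(a)>9 else [np.nan]*2),*(np.percentile(b,[1,99]) if len(b)>9 else [np.nan]*2)])
    elif len(v): e.append([y0,*np.percentile(v,[.5,99.5])])
  print(n); print(np.array(e))
  v=f[(abs(f[:,0])<.04)&(f[:,1]>.05)&(f[:,1]<.1),1]
  if len(v): print('far edge',np.percentile(v,[.5,99.5]))
E
python3 m.py
```

```text
time: 20.52
tcp_pos: [0.4748, 0.09, 0.2566]
ee_rot: [[0.171, 0.985, 0.003], [0.985, -0.171, 0.0], [0.001, 0.003, -1.0]]
wrist_force: [-0.5, -0.4, -1.9]
gripper_width: 0.0107
grasp_force: 60.0
[0.4748 0.09   0.2566] [-0.4735 -0.3996 -1.8608]
cover
[[-0.     -0.0585  0.0592]
 [ 0.01   -0.0585  0.0592]
 [ 0.02   -0.0585  0.0591]
 [ 0.03   -0.0584  0.059 ]
 [ 0.04   -0.0584  0.0591]
 [ 0.05   -0.0585  0.059 ]
 [ 0.06   -0.0584  0.0591]
 [ 0.07   -0.0587  0.059 ]]
far edge [0.0501 0.0759]
rim
[[-0.     nan   nan   nan   nan]
 [ 0.01   nan   nan   nan   nan]
 [ 0.02   nan   nan   nan   nan]
 [ 0.03   nan   nan   nan   nan]
 [ 0.04   nan   nan   nan   nan]
 [ 0.05   nan   nan   nan   nan]
 [ 0.06   nan   nan   nan   nan]
 [ 0.07   nan   nan   nan   nan]]
far edge [0.0779 0.0797]
```

View pics/w4.png

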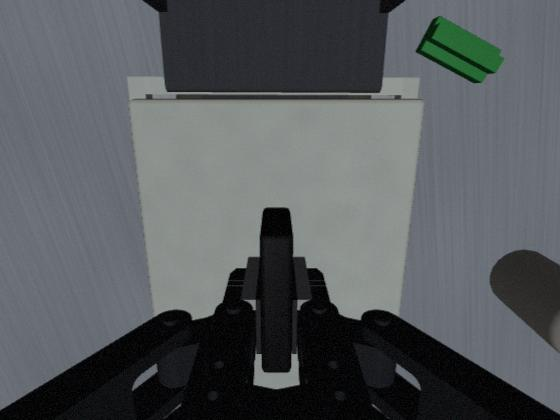

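```bash
cat > m2.py <<'E'
from m import *
k=(r[:,1]>.079)&(r[:,1]<.1)&(abs(r[:,0])<.1)
q=r[k]; print(len(q)); 
for y0 in np.arange(.078,.09,.002):
    v=q[abs(q[:,1]-y0)<.001,0]
    if len(v): print(y0,np.percentile(v,[1,99]),len(v))
print([ (s,np.percentile(q[q[:,0]*s>.05,1],[1,99])) for s in(-1,1)])
E
python3 m2.py | tail -8
```

```text
[ 0.07   nan   nan   nan   nan]]
far edge [0.0779 0.0797]
1132
0.08 [-0.0705  0.0684] 360
0.082 [-0.0708  0.0684] 333
0.084 [-0.0708  0.0686] 329
0.08600000000000001 [-0.0707  0.0679] 110
[(-1, array([0.0792, 0.0856])), (1, array([0.0794, 0.0854]))]
```

```bash
python3 -m creep '{"offset":[[0,-0.0014,0.006],[0,0,0.006],[0,0,0.005],[0,0,0.004],[0,0,0.003],[0,0,0],[0,0,0]],"spin":[0,0,0,0,0,0,0]}'
```

```text
time: 21.5
tcp_pos: [0.4724, 0.0906, 0.2311]
ee_rot: [[0.17, 0.985, 0.0], [0.985, -0.17, 0.0], [0.0, 0.0, -1.0]]
wrist_force: [1.1, 0.6, -3.0]
gripper_width: 0.011
grasp_force: 60.1
```

```bash
python3 -m creep '{"offset":[[0,0.0005,0.001],[0,0,0.001],[0,0,0],[0,0,0]],"spin":[0,0,0,0]}'
```

```text
time: 22.0
tcp_pos: [0.4728, 0.0905, 0.2289]
ee_rot: [[0.17, 0.985, -0.0], [0.985, -0.17, 0.0], [0.0, -0.0, -1.0]]
wrist_force: [-0.5, 0.1, -2.9]
gripper_width: 0.011
grasp_force: 60.1
```

```bash
python3 -m creep '{"offset":[[0,0,0.001],[0,0,0.001],[0,0,0],[0,0,0]],"spin":[0,0,0,0]}'
```

```text
time: 22.5
tcp_pos: [0.4731, 0.0905, 0.228]
ee_rot: [[0.17, 0.985, 0.0], [0.985, -0.17, -0.0], [0.0, 0.0, -1.0]]
wrist_force: [-2.2, -0.7, 5.7]
gripper_width: 0.011
grasp_force: 61.3
```

Contact: the cover's weight is now on the seal bars. I'll release, rise and look.

```bash
python3 -m creep '{"offset":[[0,0,-0.001],[0,0,0],[0,0,0],[0,0,0],[0,0,-0.03],[0,0,-0.04],[0,0,-0.02],[0,0,0],[0,0,0]],"spin":[0,0,0,0,0,0,0,0,0]}' 0.05 30
cat > n.py <<'E'
from h import *
np.set_printoptions(precision=4,suppress=True)
s=arm.read_state(); print(s['time'],s['tcp_pos'],s['wrist_force']); c=cam('wrist'); P=cloud(c)
C=np.array([.4723,.0912]); th=np.radians(-9.9)
m=(P[...,2]>.125)&(P[...,2]<.165); q=P[m]; d=q[:,:2]-C
f=np.c_[d@[np.cos(th),np.sin(th)],d@[-np.sin(th),np.cos(th)]]; z=q[:,2]; g=c['img'][m].max(-1)
def med(a,b,c_,d_):
    k=(f[:,0]>a)&(f[:,0]<b)&(f[:,1]>c_)&(f[:,1]<d_); return round(float(np.median(z[k]))*1000,2) if k.sum()>9 else None,int(k.sum())
print('rim x-,x+',med(-.069,-.063,-.05,.06),med(.063,.069,-.05,.06),'y-,y+',med(-.05,.05,-.084,-.078),med(-.05,.05,.079,.083))
for x0 in (-.055,-.035,.035,.055): print(x0,[med(x0-.004,x0+.004,y0-.01,y0+.01) for y0 in(-.06,-.02,.02,.06)])
k=(f[:,0]**2>.03**2)&(abs(f[:,0])<.057)&(abs(f[:,1])<.07)&(z>.13); A=np.c_[f[k],np.ones(k.sum())]; co=np.linalg.lstsq(A,z[k],rcond=None)[0]; print('plane',co,'z at x-60,x+60:',co[2]-.06*co[0],co[2]+.06*co[0])
import sys; save(c,sys.argv[1])
E
python3 n.py w5.png
```

```text
time: 23.62
tcp_pos: [0.4722, 0.0905, 0.3166]
ee_rot: [[0.17, 0.985, -0.002], [0.985, -0.17, -0.0], [-0.0, -0.002, -1.0]]
wrist_force: [-1.1, 1.0, -0.1]
gripper_width: 0.05
grasp_force: 0.0
23.625 [0.4722 0.0905 0.3166] [-1.0742  1.012  -0.1013]
rim x-,x+ (144.76, 1154) (144.35, 1606) y-,y+ (144.72, 777) (152.22, 1091)
-0.055 [(None, 0), (148.94, 269), (148.92, 315), (148.9, 374)]
-0.035 [(148.91, 253), (149.01, 295), (148.89, 335), (148.85, 391)]
0.035 [(148.53, 255), (148.56, 287), (148.48, 339), (148.48, 381)]
0.055 [(None, 0), (148.41, 284), (148.47, 332), (148.48, 381)]
plane [-0.0054 -0.0003  0.1487] z at x-60,x+60: 0.14904667335496566 0.148401172046601
```

View pics/w5.png

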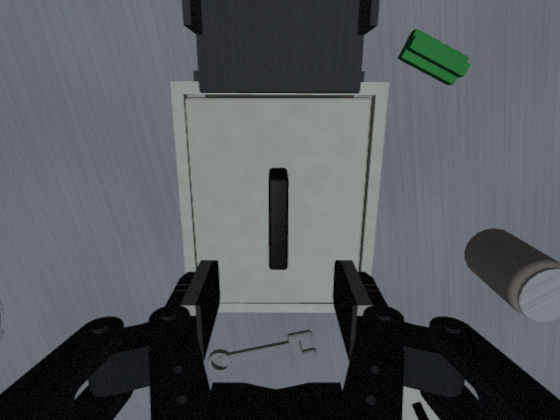

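The wrist view shows the cover in its recess, with the grip at (278,218) and gaps on all sides, about 4 mm proud. I'll close the fingers and press the near side (tool -y).

```bash
python3 -m creep '{"offset":[[0.001,-0.015,0],[0,-0.016,0],[0,-0.015,0],[0,0,0.02],[0,0,0.03],[0,0,0.025],[0,0,0.006],[0,0,0]],"spin":[0,0,0,0,0,0,0,0]}' 0 30
python3 -m creep '{"offset":[[0,0,0.001],[0,0,0.001],[0,0,0.001],[0,0,0]],"spin":[0,0,0,0]}'
```

```text
time: 24.68
tcp_pos: [0.4273, 0.0994, 0.2371]
ee_rot: [[0.17, 0.985, 0.0], [0.985, -0.17, 0.0], [0.0, 0.0, -1.0]]
wrist_force: [-0.3, -0.1, 0.1]
gripper_width: -0.0001
grasp_force: 0.0
time: 25.18
tcp_pos: [0.4277, 0.0993, 0.234]
ee_rot: [[0.17, 0.985, 0.0], [0.985, -0.17, -0.0], [0.0, 0.0, -1.0]]
wrist_force: [0.9, -0.1, -0.3]
gripper_width: -0.0001
grasp_force: 0.0
```

```bash
python3 -m creep '{"offset":[[0,0,0.003],[0,0,0.002],[0,0,0.002],[0,0,0.001],[0,0,0.001],[0,0,0.001],[0,0,0]],"spin":[0,0,0,0,0,0,0]}'
```

```text
time: 26.05
tcp_pos: [0.4276, 0.0993, 0.2238]
ee_rot: [[0.17, 0.985, -0.0], [0.985, -0.17, -0.0], [-0.0, -0.0, -1.0]]
wrist_force: [0.2, 0.3, 0.2]
gripper_width: -0.0
grasp_force: 0.0
```

```bash
python3 -m creep '{"offset":[[0,0,0.001],[0,0,0.001],[0,0,0]],"spin":[0,0,0]}'
```

```text
time: 26.42
tcp_pos: [0.4277, 0.0993, 0.2219]
ee_rot: [[0.17, 0.985, 0.0], [0.985, -0.17, 0.0], [0.0, 0.0, -1.0]]
wrist_force: [0.7, 0.9, 1.2]
gripper_width: -0.0
grasp_force: 0.1
```

```bash
python3 -m creep '{"offset":[[0,0,0.001],[0,0,0]],"spin":[0,0]}'
```

```text
time: 26.68
tcp_pos: [0.4278, 0.0993, 0.2218]
ee_rot: [[0.17, 0.985, -0.0], [0.985, -0.17, -0.0], [-0.0, -0.0, -1.0]]
wrist_force: [-1.9, 0.5, 5.8]
gripper_width: 0.0
grasp_force: 2.8
```

Contact is at TCP z 0.222; I'll keep pressing about 4 mm down in small steps.

```bash
for i in 1 2 3; do python3 -m creep '{"offset":[[0,0,0.0007],[0,0,0.0007]],"spin":[0,0]}' | grep -E 'tcp|wrist'; done
```

```text
tcp_pos: [0.4278, 0.0993, 0.2209]
wrist_force: [-4.0, -0.1, 9.4]
tcp_pos: [0.4277, 0.0994, 0.2197]
wrist_force: [-4.1, -0.2, 9.7]
tcp_pos: [0.4277, 0.0993, 0.2182]
wrist_force: [-5.5, -0.6, 9.8]
```

```bash
for i in 1 2; do python3 -m creep '{"offset":[[0,0,0.0007],[0,0,0.0005]],"spin":[0,0]}' | grep -E 'tcp|wrist'; done
```

```text
tcp_pos: [0.4278, 0.0994, 0.218]
wrist_force: [-7.4, -0.2, 17.1]
tcp_pos: [0.4278, 0.0994, 0.218]
wrist_force: [-10.8, -0.8, 22.7]
```

The near side bottomed: force rose from 9.8 N to 22.7 N with no further travel. Next I'll lift over the grip to the far side.

```bash
python3 -m creep '{"offset":[[0,0,-0.015],[0,0,-0.03],[0,0,-0.015],[0,0.03,0],[0,0.032,0],[0,0.031,0],[0,0,0.02],[0,0,0.02],[0,0,0.01],[0,0,0.004],[0,0,0]],"spin":[0,0,0,0,0,0,0,0,0,0,0]}'
for i in 1 2 3; do python3 -m creep '{"offset":[[0,0,0.0008],[0,0,0.0008]],"spin":[0,0]}' | grep -E 'tcp|wrist'; done
```

```text
time: 29.3
tcp_pos: [0.5195, 0.0835, 0.2208]
ee_rot: [[0.17, 0.985, 0.001], [0.985, -0.17, -0.0], [0.0, 0.001, -1.0]]
wrist_force: [0.2, 0.7, 0.1]
gripper_width: -0.0003
grasp_force: 0.0
tcp_pos: [0.5199, 0.0835, 0.2203]
wrist_force: [-3.2, -0.7, 7.3]
tcp_pos: [0.52, 0.0835, 0.219]
wrist_force: [-2.8, -0.1, 7.9]
tcp_pos: [0.5201, 0.0835, 0.2176]
wrist_force: [-3.4, -0.9, 9.1]
```

```bash
for i in 1 2 3; do python3 -m creep '{"offset":[[0,0,0.0006],[0,0,0.0006]],"spin":[0,0]}' | grep -E 'tcp|wrist'; done
```

```text
tcp_pos: [0.5202, 0.0835, 0.2176]
wrist_force: [-5.8, 0.1, 16.1]
tcp_pos: [0.5202, 0.0835, 0.2176]
wrist_force: [-9.3, -0.7, 21.1]
tcp_pos: [0.5203, 0.0835, 0.2175]
wrist_force: [-11.2, -1.2, 27.1]
```

The far side bottomed too (27 N, no travel). I'll retreat over the cover's centre and check that it is flush and level.

```bash
python3 -m creep '{"offset":[[0,0,-0.015],[0,0,-0.03],[0,0,-0.03],[0,-0.02,-0.03],[0,-0.028,0],[0,0,0],[0,0,0]],"spin":[0,0,0,0,0,0,0]}' | grep -E 'time|tcp'; python3 n.py w6.png
python3 - <<'E'
from h import *
np.set_printoptions(precision=3,suppress=True)
c=cam('side'); save(c,'s6.png')
for l in ['tray_bar','spare','jar','wrench']:
    for r in tip_of(l,'side')[:1]: print(l,r['p'],w(c,r['centre']))
E
```

```text
time: 31.68
tcp_pos: [0.4723, 0.0916, 0.3167]
31.675 [0.4723 0.0916 0.3167] [ 1.3236 -0.5384  0.0762]
rim x-,x+ (144.79, 1146) (144.16, 1778) y-,y+ (144.77, 262) (152.26, 1085)
-0.055 [(144.78, 225), (144.71, 263), (144.75, 304), (144.71, 356)]
-0.035 [(144.79, 241), (144.79, 285), (144.72, 319), (144.7, 375)]
0.035 [(144.63, 241), (144.69, 283), (144.73, 323), (144.57, 370)]
0.055 [(144.66, 250), (144.71, 282), (144.6, 323), (144.59, 374)]
plane [-0.0018 -0.0002  0.1447] z at x-60,x+60: 0.14484180286066003 0.14462079454663282
tray_bar 0.67 [ 0.608 -0.28  -0.001]
spare 0.63 [ 0.611 -0.28   0.004]
jar 0.93 [ 0.708 -0.049  0.003]
wrench 0.9 [ 0.411 -0.14   0.007]
```

View pics/w6.png

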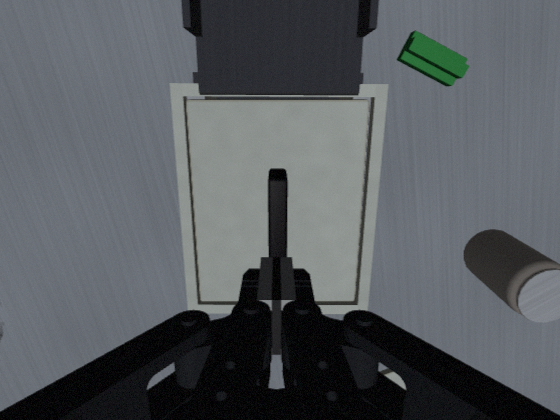

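The cover lies flush: it reads 144.6–144.8 mm everywhere against a rim of 144.2–144.8 mm. The tray is level, the bystanders are where they were, and the arm is clear, so I'm handing in.

```bash
python3 -c "
from workcell import arm
print(arm.sign_off())"
```

```text
the job is handed in; nothing more can be done
None
```

The job is handed in at about 32 s: all three blocks are in the hopper, the tray is back down, and the matching cover was pressed home near side first and sits flush with the rim; I left the other cover, the can and the wrench where they were.

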